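Load a battery cell into a charging cradle and latch its contact lever

TASK

Put the loose aluminium battery cell on charge: lower it under control into the leaning slot of the cradle, fully home, with its square terminal on the lever's side, and let go of it. Then press the cradle's sprung lever down until its catch snaps over it and it stays down by itself with both copper probes on the terminals, without forcing the lever past that, and back away; leave the other things on the bench where they are.

Things in the scene. Friction and masses are not known exactly. Their poses are not given: they have to be found in the camera images.
- cell: The loose battery cell: plain aluminium block 148 long (its y) x 27 thick (its x) x 94 mm tall (its z), about 0.6 kg, standing on the bench, terminals up, its long side roughly along world y (yaw within 0.5 rad). Origin: centre of its underside. Grip it across the 27 mm thickness near the top, midway between the terminals.
- cell_square (a point): Centre of the top of the cell's square terminal (20 x 26 x 3 mm plate): 57 mm to -y of the cell's middle, 97 mm above its underside.
- cell_round (a point): Centre of the top of the cell's round terminal (20 mm across, 3 mm high): 57 mm to +y of the cell's middle, 97 mm above its underside.
- bay: The cradle's slot, fixed, leaning 30 degrees from vertical, mouth up and towards the robot. Origin: centre of the slot floor, 35 mm above the bench. z points out of the slot along the sliding direction, y along the slot (the lever is at -y), x to its back wall. Home: the cell's underside on the slot floor, cell axes along the bay's; the upper 44 mm of the cell then stick out.
- slot_mouth (a point): Middle of the slot's mouth, bay frame (0, 0, 53) mm. Inside, the slot is 30 (x) x 152 mm (y) for the 27 x 148 mm cell; walls 46 mm high, 5 mm thick, with lead-in lips above that flare 6 mm outwards up to z = 53 mm. With the lever up, the way in along z is free for the cell and for a gripper within 50 mm of the middle in y; coming from the side, the cell must clear the probes.
- seat_square (a point): Where the square terminal's top centre comes when the cell is home: (0, -57, 97) mm in the bay frame.
- seat_round (a point): Where the round terminal's top centre comes when the cell is home: (0, 57, 97) mm in the bay frame.
- lever (a joint): The sprung contact lever, rad: 0 raised (start; its spring returns it unless latched), growing as it is pressed. At 0.65 its rod is parallel to the bay's -x axis. Beside the rod, 60 mm from the hinge, a sprung hook (the catch) is pushed aside over the last 0.3 rad and snaps over the rod: held at 0.58 to 0.71, unit by unit, as the catch is set by hand; a hard ledge is only 0.03 further on.
- lever_hinge (a point): Point on the lever's hinge axis (along the bay's y) at bay frame (58, -110, 60) mm. A 10 mm shaft runs here behind the slot: open the fingers at most 20 mm wider than the cell when letting go. A 12 mm rod runs from here towards the robot to the paddle; two cranked arms at y = -57 and 57 mm carry the probes: raised, they stand 190 mm above the bench.
- paddle (a point): Middle of the top face of the lever's black paddle (60 mm along the rod, 30 wide, 12 thick), 122 mm from the hinge axis; moves with the lever, some 137 mm above the bench when up, 60 mm when down. Pressing it takes about 2 N at first, rising to 7 to 13 N just before the click, then rising steeply on the ledge; over 40 N is forcing it.
- probe_square (a joint): Travel of the spring probe over the square terminal, m: 0 sprung out, growing as the terminal pushes it in (0.001 to 0.008 when latched on a cell that is home, 0 with no cell), at most 0.010; 2 to 6 N.
- probe_round (a joint): The same for the probe over the round terminal.
- lead_battery: Bystander: black and dark green lead-acid battery 77 x 181 x 167 mm, 6.5 kg; origin at the centre of its underside.
- charger: Bystander: yellow and black charger 105 x 200 x 52 mm lying flat; origin at the centre of its underside.
- socket_strip: Bystander: cream socket strip 70 x 230 x 42 mm; origin at the centre of its underside.
- lug_bowl: Bystander: red plastic bowl, 100 mm across, 45 mm high, with brass lugs; origin at the centre of its underside.

How it is judged:
On the way, in this order (a step that is already met when the one before it is completed fails the run):
1. the cell is fully home in the slot, square terminal on the lever's side, let go, the lever still up (distance between cell and bay below 0.006 m and distance between cell_square and seat_square below 0.008 m and distance between cell_round and seat_round below 0.008 m and contact force between the fingers and cell below 0.3 N and value of joint lever below 0.3 rad), for 0.2 s.
2. the lever is down under its catch with the fingers off it (value of joint lever above 0.55 rad and contact force between the fingers and lever below 0.3 N), for 0.2 s.
At the end, for the whole second after the job is handed in: The cell is home and at rest: underside within 6 mm of the slot floor's centre, each terminal within 8 mm of its seat (square one on the lever's side); the lever stays down by itself beyond 0.55 rad under its catch; both probes are pushed in by 0.5 mm or more (distance between cell and bay below 0.006 m and distance between cell_square and seat_square below 0.008 m and distance between cell_round and seat_round below 0.008 m and value of joint lever above 0.55 rad and value of joint each of probe_square, probe_round above 0.0005 m and linear speed of cell below 0.02 m/s); the robot touches nothing.
It fails at once if the cell is let drop into the slot (faster than 0.25 m/s within 50 mm of home) (distance between cell and bay below 0.05 m and linear speed of cell above 0.25 m/s).
It fails at once if the lever is forced (pushed with more than 40 N) (contact force between any of the fingers, the arm and lever above 40 N).
It fails at once if a bystander is moved by more than 20 mm (distance of any of lead_battery, charger, socket_strip, lug_bowl from where it was at the start of the episode above 0.02 m).
It also fails if it takes over 61 s, if anything falls off the work surface, if the arm or the gripper's body presses on something with over 40 N, if the wrist force passes 120 N, or if a joint passes its speed limit or range.

ROBOT

A 6-joint arm with a two-finger parallel gripper is mounted at the origin on the work surface. World frame = base frame: x ahead of the robot, y to its left, z up, the work surface at z = 0. Lengths are in m, angles in rad, forces in N, time in s.
With the tool pointing down it reaches from about 0.3 to 0.875 m from the base axis. Payload 4.2 kg.
Tool frame: the origin (TCP) lies between the finger pads; the fingertips stand r.tip_reach ahead of it and the grasp point (between the pads) lies 11 mm behind it (r.tip_reach is the distance from the TCP to the fingertips, in m); z points along the fingers, y is the line along which they close (so a half turn about z gives the same grasp; the last joint's range is limited). The gripper opens to 85 mm and grips with 20 to 120 N. Pads are 22 mm wide; open, the fingers measure 114 mm over their backs; the gripper's body (76 mm by 85 mm) begins 54 mm behind the grasp point. The pads swing forward as they close: fully open they stand 13 mm farther back than shut.
Start: joints at [-1.33, 0.32, 1.565, -0, 1.257, -0.02], TCP at [0.148, -0.556, 0.239] pointing down, gripper open.
Joint ranges: [-3.11, 3.11], [-0.84, 2.01], [0.21, 2.61], [-1.34, 4.49], [0.05, 2.63], [-2.56, 2.56]. Speed limits (rad/s): [2.57, 2.57, 3.14, 3.14, 3.14, 3.14].

INTERFACE

Orientations are given as a unit quaternion [w, x, y, z].
In Python, from bench import r gives the robot as it stands.
- The arm moves only by the tool carry_out, never from a script. Its argument "series" is a list of rows, each a list of 3 entries, a list of its own where there are three numbers: the finger opening in mm, from 0 to 85.4, then the shift along the world's x, y, z in units of 30 mm (1.0 is 30 mm), then the turn about the world's z in units of 6 degrees (1.0 is 6 degrees). In form: [[grip, [x, y, z], yaw], ...]. A call has 1 to 20 rows; each row shifts and turns the commanded pose from where the row before left it; what a row does not reach is not made up. A row lasts 1/12 s, in which the tool goes at most 41.7 mm and 7.16 degrees, less where a joint would pass 70% of its speed; a pose out of reach is approached as far as the arm can. A call is refused whole if a number of a shift passes 1 or a number of a turn 1, either way. A call with a gripper value outside its range is refused whole. The fingers move at their own pace and stop on an object; "squeeze" is the grip in N (left out, the last holds). Time passes only in rows, so rows that do not move let the fingers close. It gives the time, the measured TCP pose, the force, the opening and the grip force at its end, in the units of the state.
- r.observe(): the state, without advancing time (a new reading comes with each control period).
- r.camera(name): name is "side" or "top" or "wrist"; returns the picture (480x640x3 uint8, red, green, blue); there is no depth.
- r.camera_info(name): a dict with "camera_matrix" (3x3 intrinsics, pixels), "rvec" (rotation vector, rad) and "tvec" (3), from world to camera coordinates, as OpenCV has them. Camera axes: x right, y down, z forward; pixel columns grow to the right and rows downward; lengths in m; the calibration is good to about 2 mm. A picture is of the moment at which its call begins: read the wrist's pose just before it. camera_info takes no time and is no camera call; for the wrist camera it gives the pose at the moment of the call.
- r.finish_job(): hands the job in; it is judged then, once.
Trained networks look in the newest picture that a camera, given by its name, has taken for a name from the list of things; names that differ only in an ending like _2 or _b are one class to them, and where a whole thing is asked for, a point or a joint stands for the part that bears it (a point fixed in the world has none). Each returns a list of dicts, best first, with "p" (0 to 1); they miss things now and then, are a little off and sometimes report something else, mostly with a low value. They report only what shows in the picture. A call takes as long as a camera call.
- r.recognise(camera, target): "bbox" ([left, top, right, bottom] in pixels, round what is visible of it).
- r.outline_of(camera, target): "region" (480x640 bool, what is visible of it) and "bbox" ([left, top, right, bottom] in pixels, round what is visible of it).
- r.spot_point(camera, target): "uv" ([column, row] in pixels: a listed point, or the origin of a listed thing).
The state is a dict: "time": time; "joints": joint angles; "qd": joint speeds; "tau": joint torques, N m; "ee_pos": TCP position; "orientation": TCP orientation; "ft_force": force on the tool from outside, world axes, zero at the start; "torque": the same for the moment, N m; "gripper_width": finger opening in m; "gripper_force": force on a finger pad.
Only numpy, scipy, OpenCV 4.12 (cv2) and the standard library are available. Lean on these libraries where they do the work, as an engineer would, in place of code of your own. Each camera call takes 0.05 s, during which the arm holds its last target. There are 200 camera calls.

## Working session

There is one attempt and no reset: what is moved stays moved. The work goes in short steps, Python scripts to look and compute and a tool call to move; the robot and the scene stay as the last step left them, time stands still between calls to the robot, and variables do not carry over. Pictures are saved under pics/ and viewed, at most 10 in all, crops included, and the job is handed in when it is done.

Besides the shell and the picture viewer there is one more tool, called after "Call:" as name(argument=value, ...) on one line, values as JSON. carry_out: Moves the arm, as the interface text tells. Its arguments: {"type":"object","properties":{"series":{"type":"array"},"squeeze":{"type":"number"}},"required":["series"]}

```bash
mkdir -p pics; ls; cat > h.py <<'E'
import numpy as np,cv2
from bench import r
def save(c,n):
    im=r.camera(c); cv2.imwrite(f'pics/{n}.png',im[:,:,::-1]); return im
def cam(c):
    i=r.camera_info(c); return np.array(i['camera_matrix'],float),np.array(i['rvec'],float),np.array(i['tvec'],float)
def proj(c,P):
    K,rv,t=cam(c); return cv2.projectPoints(np.array(P,float).reshape(-1,3),rv,t,K,None)[0].reshape(-1,2)
def tri(uvs):
    cs=list(uvs); A=[]
    for c in cs:
        K,rv,t=cam(c); P=K@np.c_[cv2.Rodrigues(rv)[0],t.reshape(3,1)]; u,v=uvs[c]
        A+= [u*P[2]-P[0],v*P[2]-P[1]]
    A=np.array(A); A/=np.linalg.norm(A[:,:3],axis=1)[:,None]
    X=np.linalg.lstsq(A[:,:3],-A[:,3],rcond=None)[0]; return X,np.abs(A@np.r_[X,1]).max()
E
python3 - <<'E'
from h import *
import cv2
a=save('side','s0');b=save('top','t0')
print(r.tip_reach,r.observe())
for t in ['cell','cell_square','cell_round','bay','slot_mouth','seat_square','seat_round','lever_hinge','paddle']:
    u={}
    for c in ['side','top']:
        d=r.spot_point(c,t)
        if d: u[c]=d[0]['uv']; print(t,c,np.round(d[0]['uv'],1),round(d[0]['p'],2))
    if len(u)==2: print('   ',np.round(tri(u)[0],4),tri(u)[1])
E
```

```text
pics
0.008 {'time': 0.1, 'joints': array([-1.32997170e+00,  3.20224061e-01,  1.56553616e+00,  2.26616249e-05,
        1.25740779e+00, -2.00159766e-02]), 'qd': array([ 0.00130951, -0.00161959, -0.00056184,  0.00054198,  0.00014725,
        0.0029389 ]), 'tau': array([-1.20667346e-04, -4.16410875e+01, -2.34703159e+01, -4.98613076e-05,
        4.89174112e-03,  3.76703341e-06]), 'ee_pos': array([ 0.1481896 , -0.55515489,  0.23857668]), 'orientation': array([-7.84070273e-04,  9.91507468e-01,  1.30047375e-01, -7.60759940e-05]), 'ft_force': array([-0.21207449,  0.48046426,  0.27176273]), 'torque': array([ 0.02288063, -0.00727842, -0.01447256]), 'gripper_force': 0.0, 'gripper_width': 0.08531572737478739}
cell side [361.7 352.6] 0.76
cell top [235.7 284.8] 0.91
    [ 0.44    0.2593 -0.0013] 0.0011812313305457067
cell_square side [370.2 311.8] 0.63
cell_square top [243.5 284.2] 0.93
    [0.4339 0.2137 0.1208] 0.0034396657315939327
cell_round side [363.  352.9] 0.62
cell_round top [208.1 280.2] 0.84
    [0.4446 0.3213 0.0968] 0.0025330397986800257
bay side [302.8 237.1] 0.58
bay top [358.8 218.6] 0.9
    [ 0.6494 -0.1162  0.0394] 0.0008220266946532551
slot_mouth side [310.  225.6] 0.62
slot_mouth top [356.8 225.4] 0.88
    [ 0.6215 -0.1068  0.1006] 0.004165505330186892
seat_square side [377.9 182. ] 0.64
seat_square top [375.6 232.1] 0.71
    [ 0.5014 -0.1288  0.2935] 0.06710255597947867
seat_round side [315.  236.7] 0.64
seat_round top [337.3 223.7] 0.74
    [ 0.6109 -0.049   0.1141] 0.007713876250833973
lever_hinge side [304.7 195.1] 0.67
lever_hinge top [397.4 211.1] 0.8
    [ 0.6571 -0.2206  0.1262] 0.0001585090105197251
paddle side [340.  195.4] 0.95
paddle top [389.6 251.1] 0.67
    [ 0.5401 -0.1953  0.1569] 0.002190343917522708
```

View pics/t0.png

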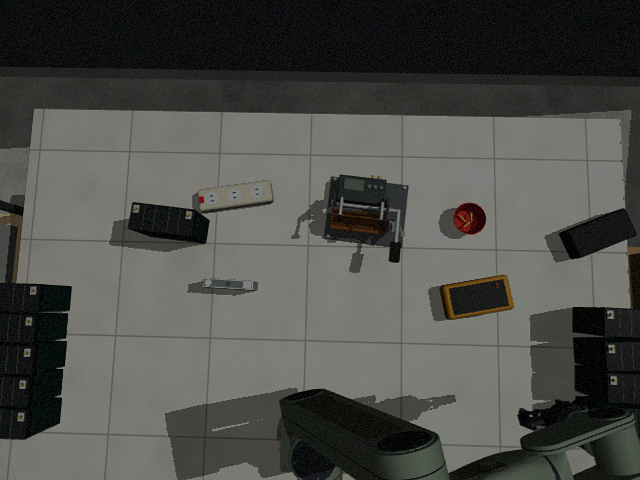

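View pics/s0.png

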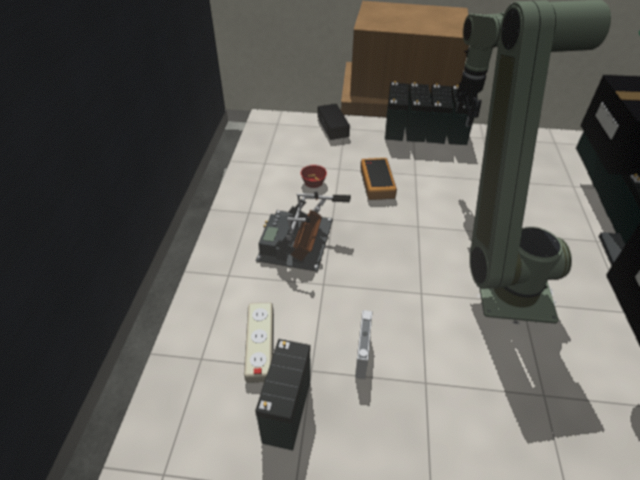

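Call:
carry_out(series=[[85, [0.3, 1, 0.5], 0.6], [85, [0.3, 1, 0.5], 0.6], [85, [0.3, 1, 0.5], 0.6], [85, [0.3, 1, 0.5], 0.6], [85, [0.3, 1, 0], 0.6], [85, [0.3, 1, 0], 0.6], [85, [0.3, 1, 0], 0.6], [85, [0.3, 1, 0], 0.6], [85, [0.3, 1, 0], 0.6], [85, [0.3, 1, 0], 0.6], [85, [0.3, 1, 0], 0.6], [85, [0.3, 1, 0], 0.6], [85, [0.3, 1, 0], 0.6], [85, [0.3, 1, 0], 0.6], [85, [0.3, 1, 0], 0.6], [85, [0.3, 1, 0], 0.6], [85, [0.3, 1, 0], 0.6], [85, [0.3, 1, 0], 0.6], [85, [0.3, 1, 0], 0.6], [85, [0.3, 1, 0], 0.6]], squeeze=20)

```text
time: 2.67
ee_pos: [0.3282, 0.0461, 0.2996]
orientation: [0.0, 0.725, 0.689, 0.0]
ft_force: [-0.2, -0.3, -0.1]
gripper_width: 0.0853
gripper_force: 0.0
```

```bash
python3 - <<'E'
from h import *
s=r.observe(); print(s['joints'],s['ee_pos'],s['orientation'],s['time'])
save('wrist','w0')
for t in ['cell','cell_square','cell_round','bay','slot_mouth','lever_hinge','paddle']:
    d=r.spot_point('wrist',t); print(t,[(np.round(x['uv'],1),round(x['p'],2)) for x in d[:2]])
E
```

```text
[ 1.04922189e-01 -1.18339578e-01  1.91516272e+00 -2.09147876e-04
  1.34350348e+00  1.54790818e-01] [0.32824922 0.04606758 0.29964951] [4.66654753e-04 7.24500030e-01 6.89274470e-01 4.39683930e-04] 2.6667
cell [(array([575. , 311.4]), 0.47)]
cell_square [(array([433.6,  27.8]), 0.92)]
cell_round []
bay []
slot_mouth [(array([582.8, 331.4]), 0.72)]
lever_hinge []
paddle [(array([525.8, 446.4]), 0.68)]
```

View pics/w0.png

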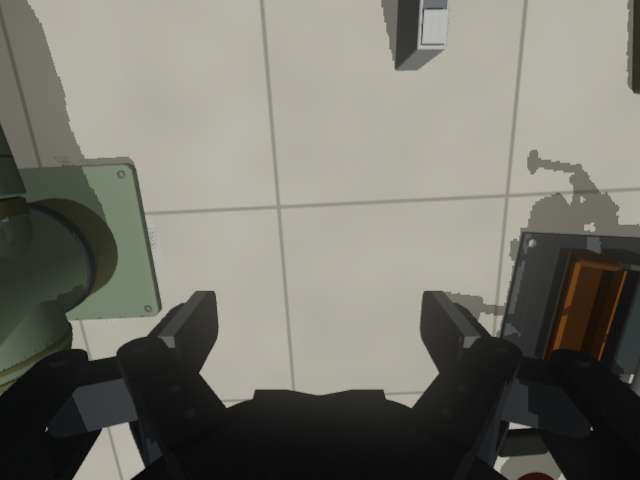

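Call:
carry_out(series=[[85, [0.8, 0.8, 0], 0.2], [85, [0.8, 0.8, 0], 0.2], [85, [0.8, 0.8, 0], 0.1], [85, [0.8, 0.8, 0], 0], [85, [0.6, 0.8, 0], 0], [85, [0, 0, 0], 0]])

```text
time: 3.57
ee_pos: [0.4457, 0.1665, 0.2986]
orientation: [-0.0, 0.708, 0.707, 0.001]
ft_force: [0.8, -0.9, -0.1]
gripper_width: 0.0852
gripper_force: 0.0
```

```bash
python3 - <<'E'
from h import *
s=r.observe(); print(s['joints'],s['ee_pos'],s['orientation'],s['time'])
save('wrist','w1')
K,rv,t=cam('wrist');R=cv2.Rodrigues(rv)[0];C=-R.T@t.reshape(3)
print('cam',C,R[2])
def ray(uv,z):
    d=R.T@np.linalg.inv(K)@np.r_[uv,1]; return C+d*(z-C[2])/d[2]
for n,z in [('cell_square',.097),('cell_round',.097),('cell',0),('slot_mouth',.081),('bay',.035)]:
    d=r.spot_point('wrist',n)
    for x in d[:2]: print(n,np.round(x['uv'],1),round(x['p'],2),np.round(ray(x['uv'],z),4))
E
```

```text
[3.32531515e-01 1.26157203e-01 1.67175542e+00 1.40571541e-03
 1.34191211e+00 3.33572057e-01] [0.44567962 0.166534   0.29864933] [-2.29448233e-04  7.07586399e-01  7.06625953e-01  1.09430728e-03] 3.5667
cam [0.44347189 0.23111697 0.43298392] [-0.00248629 -0.26534944 -0.9641491 ]
cell_square [312.5 174.1] 0.63 [0.4367 0.203  0.097 ]
cell_round [314.5  42.4] 0.57 [0.4393 0.3174 0.097 ]
cell [314.6 117.4] 0.66 [0.4378 0.2618 0.    ]
cell [311.4 173. ] 0.39 [0.4334 0.1963 0.    ]
```

View pics/w1.png

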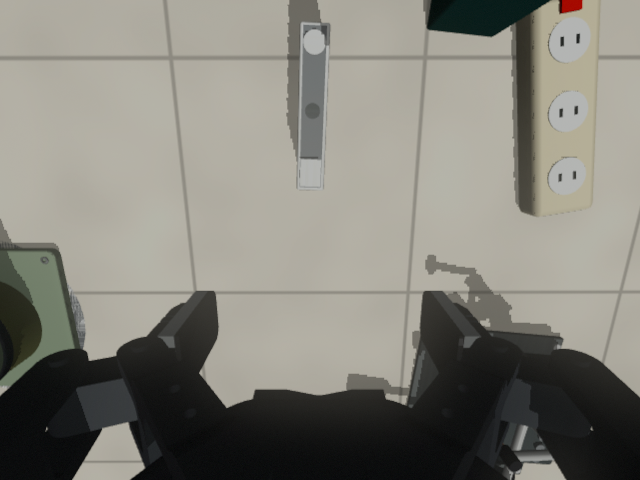

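Call:
carry_out(series=[[85, [1, 0, 0], 0], [85, [1, 0, 0], 0], [85, [1, 0, 0], 0], [85, [1, 0, 0], 0], [85, [1, 0, 0], 0], [85, [1, 0, 0], 0], [85, [1, 0, 0], 0], [85, [1, 0, 0], 0], [85, [1, 0, 0], 0], [85, [1, 0, 0], 0], [85, [1, 0, 0], 0], [85, [1, 0, 0], 0], [85, [1, 0, 0], 0], [85, [1, 0, 0], 0], [85, [1, 0, 0], 0], [85, [1, 0, 0], 0], [85, [1, 0, 0], 0]])

```text
time: 5.28
ee_pos: [0.8969, 0.1541, 0.2687]
orientation: [0.01, 0.708, 0.706, 0.015]
ft_force: [0.5, -1.0, 0.4]
gripper_width: 0.085
gripper_force: 0.0
```

Call:
carry_out(series=[[85, [-1, 0, 0], 0], [85, [-1, 0, 0], 0], [85, [-1, 0, 0], 0], [85, [-1, 0, 0], 0]])

```text
time: 5.62
ee_pos: [0.7879, 0.1545, 0.2744]
orientation: [0.012, 0.708, 0.706, 0.017]
ft_force: [0.3, 0.4, 1.1]
gripper_width: 0.0851
gripper_force: 0.0
```

Call:
carry_out(series=[[85, [-1, 0.3, -0.2], 0], [60, [-1, 0.3, -0.2], 0], [50, [-1, 0.3, -0.2], 0], [50, [-1, 0.3, -0.2], 0], [50, [-1, 0.3, -0.2], 0], [50, [-1, 0.3, -0.2], 0], [50, [-1, 0.3, -0.2], 0], [50, [-1, 0.3, -0.2], 0], [50, [-1, 0.3, -0.2], 0], [50, [-1, 0.3, -0.2], 0], [50, [-1, 0.3, -0.2], -0.2], [50, [-0.6, 0.2, -0.2], 0], [50, [0, 0, 0], 0], [50, [0, 0, 0], 0]])

```text
time: 6.78
ee_pos: [0.4412, 0.2605, 0.2034]
orientation: [0.013, 0.714, 0.699, 0.018]
ft_force: [-0.3, -0.4, 0.1]
gripper_width: 0.0501
gripper_force: 0.0
```

```bash
cat >> h.py <<'E'
from scipy.spatial.transform import Rotation as Ro
def state():
    s=r.observe(); q=s['orientation']; M=Ro.from_quat(np.r_[q[1:],q[0]]).as_matrix()
    print('t',s['time'],'p',np.round(s['ee_pos'],4),'z',np.round(M[:,2],3),'y',np.round(M[:,1],3),'j',np.round(s['joints'],3),'w',round(s['gripper_width'],4),'F',np.round(s['ft_force'],1)); return s,M
def wray(uv,z):
    K,rv,t=cam('wrist');R=cv2.Rodrigues(rv)[0];C=-R.T@t.reshape(3)
    d=R.T@np.linalg.inv(K)@np.r_[uv,1]; return C+d*(z-C[2])/d[2]
E
python3 - <<'E'
from h import *
state(); im=save('wrist','w2')
for n,z in [('cell_square',.097),('cell_round',.097)]:
    d=r.spot_point('wrist',n)
    for x in d[:2]: print(n,np.round(x['uv'],1),round(x['p'],2),np.round(wray(x['uv'],z),4))
d=r.outline_of('wrist','cell')
if d:
    m=d[0]['region'].astype('uint8'); print(d[0]['bbox'],d[0]['p'],cv2.minAreaRect(cv2.findNonZero(m)))
E
```

```text
t 6.7833 p [0.4412 0.2605 0.2034] z [ 0.044  0.007 -0.999] y [ 0.999 -0.021  0.044] j [ 0.521  0.229  1.789 -0.018  1.081  0.55 ] w 0.0501 F [-0.3 -0.4  0.1]
cell_square [310.3 309. ] 0.76 [0.4391 0.2052 0.097 ]
cell_round [311.6 155.1] 0.83 [0.4437 0.3207 0.097 ]
[293.7, 127.3, 330.2, 324.0] 0.82 ((311.5, 227.0), (194.0, 39.0), 90.0)
```

Call:
carry_out(series=[[50, [0, 0.1, -1], -0.15], [50, [0, 0, -1], 0], [50, [0, 0, -1], 0], [50, [0, 0, -0.8], 0], [50, [0, 0, -0.5], 0], [50, [0, 0, 0], 0], [20, [0, 0, 0], 0], [20, [0, 0, 0], 0], [20, [0, 0, 0], 0], [20, [0, 0, 0], 0], [20, [0, 0, 0], 0], [20, [0, 0, 0], 0], [20, [0, 0, 0.2], 0], [20, [0, 0, 0.5], 0], [20, [0, 0, 1], 0], [20, [0, 0, 1], 0], [20, [0, 0, 1], 0], [20, [0, 0, 1], 0], [20, [0, 0, 0], 0]], squeeze=60)

```text
time: 8.57
ee_pos: [0.4448, 0.2657, 0.2206]
orientation: [0.014, 0.72, 0.693, 0.024]
ft_force: [1.1, 0.6, -3.8]
gripper_width: 0.0261
gripper_force: 60.0
```

```bash
python3 - <<'E'
from h import *
state()
E
```

```text
t 8.5667 p [0.4448 0.2657 0.2206] z [ 0.054  0.012 -0.998] y [ 0.998 -0.038  0.054] j [ 0.526  0.219  1.757 -0.019  1.113  0.571] w 0.0261 F [ 1.1  0.6 -3.8]
```

Call:
carry_out(series=[[20, [0.1, -1, 0.5], 0], [20, [0.1, -1, 0.5], 0], [20, [0.1, -1, 0.5], 0], [20, [0.1, -1, 0.5], 0], [20, [0.1, -1, 0.5], 0], [20, [0.1, -1, 0.5], 0], [20, [0.1, -1, 0.5], 0], [20, [0.1, -1, 0], 0], [20, [0.1, -1, 0], 0], [20, [0.1, -1, 0], 0], [20, [0.1, -1, 0], 0], [20, [0.1, -1, 0], 0], [20, [0.1, -0.8, 0], 0], [20, [0, -0.4, 0], 0], [20, [0, 0, 0], 0], [20, [0, 0, 0], 0]])

```text
time: 9.9
ee_pos: [0.4802, -0.1319, 0.3181]
orientation: [0.011, 0.721, 0.693, 0.017]
ft_force: [0.5, -0.3, -5.0]
gripper_width: 0.0257
gripper_force: 60.4
```

```bash
python3 - <<'E'
from h import *
state(); im=save('wrist','w3')
for n in ['bay','slot_mouth','seat_square','seat_round','lever_hinge','paddle','cell_square','cell_round']:
    d=r.spot_point('wrist',n)
    for x in d[:2]: print(n,np.round(x['uv'],1),round(x['p'],2))
print(r.camera_info('wrist'))
E
```

```text
t 9.9 p [ 0.4802 -0.1319  0.3181] z [ 0.04   0.008 -0.999] y [ 0.998 -0.039  0.04 ] j [-0.303  0.136  1.612  0.02   1.357 -0.268] w 0.0257 F [ 0.5 -0.3 -5. ]
bay [451.2 181.3] 0.57
slot_mouth [441.7 183.7] 0.85
slot_mouth [426.6 239.8] 0.19
seat_square [427. 242.] 0.6
seat_round [445.7 128.8] 0.93
lever_hinge [479.5 293.4] 0.78
lever_hinge [446.2 128.1] 0.64
paddle [376.2 293.9] 0.66
cell_round [320.  175.6] 0.93
cell_round [376.9 295.7] 0.65
{'camera_matrix': array([[341.99405603,   0.        , 318.73484681],
       [  0.        , 341.99405603, 238.12659456],
       [  0.        ,   0.        ,   1.        ]]), 'rvec': array([-2.8790725 ,  0.06252702, -0.05327149]), 'tvec': array([-0.49778154, -0.15805645,  0.40710122])}
```

View pics/w3.png

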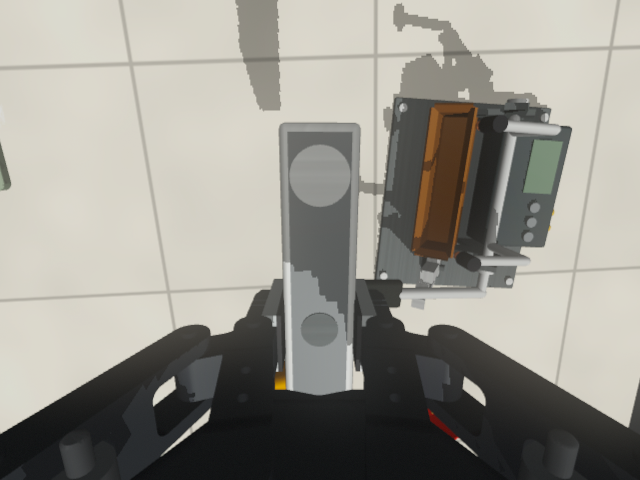

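```bash
cat >> h.py <<'E'
c3,s3=np.cos(np.pi/6),np.sin(np.pi/6)
def bayM(p):
    return Ro.from_euler('z',p[2]).as_matrix()@np.array([[c3,0,-s3],[0,1,0],[s3,0,c3]]),np.array([p[0],p[1],.035])
def bayP(p,L):
    M,T=bayM(p); return T+np.array(L).reshape(-1,3)/1000@M.T
L={'bay':(0,0,0),'slot_mouth':(0,0,53),'seat_square':(0,-57,97),'seat_round':(0,57,97),'lever_hinge':(58,-110,60)}
E
python3 - <<'E'
from h import *
from scipy.optimize import least_squares
obs=[]
for c in ['wrist','top','side']:
    for n in L:
        d=r.spot_point(c,n)
        if d and d[0]['p']>.55: obs.append((c,n,d[0]['uv']))
W={'wrist':1.,'top':2.0,'side':.8}
cams={c:cam(c) for c in W}
def pr(c,P): K,rv,t=cams[c]; return cv2.projectPoints(P,rv,t,K,None)[0].reshape(-1,2)
def f(p): return np.concatenate([W[c]*(pr(c,bayP(p,L[n]))[0]-uv) for c,n,uv in obs])
s=least_squares(f,[.65,-.11,-.1],loss='soft_l1',f_scale=2); print(s.x,np.degrees(s.x[2]))
for o,e in zip(obs,f(s.x).reshape(-1,2)): print(o[0],o[1],np.round(e,1))
C=[(u,y,53) for u in(-21,21) for y in (-76,76)]
print(np.round(pr('wrist',bayP(s.x,C)),0).tolist())
im=cv2.imread('pics/w3.png'); crop=cv2.resize(im[80:320,340:600],None,fx=2.5,fy=2.5,interpolation=cv2.INTER_CUBIC)
for uv in pr('wrist',bayP(s.x,C+[(0,0,0),(-15,-76,0),(-15,76,0),(15,-76,46),(15,76,46),(58,-110,60),(58,100,60)])):
    cv2.circle(crop,tuple(int(v) for v in (uv-[340,80]+.5)*2.5),3,(0,255,0),-1)
cv2.imwrite('pics/c3.png',crop)
E
```

```text
[ 0.65315124 -0.11483621 -0.12388715] -7.098210891612419
wrist bay [-2.9  0.4]
wrist slot_mouth [0.2 0.1]
wrist seat_square [-1.2 -0.7]
wrist seat_round [-0.1 -3.1]
wrist lever_hinge [-1.2 -1.8]
top bay [-1.  -2.5]
top slot_mouth [ 2.6 -4.2]
top seat_square [ 4.  -1.3]
top seat_round [2. 4.]
top lever_hinge [ 3.  -0.2]
side bay [-0.8  1. ]
side slot_mouth [-0.1  3. ]
side seat_square [-45.5  22. ]
side seat_round [-2.2 -2.1]
side lever_hinge [-0.4  1. ]
[[412.0, 246.0], [434.0, 110.0], [449.0, 253.0], [476.0, 111.0]]
```

View pics/c3.png

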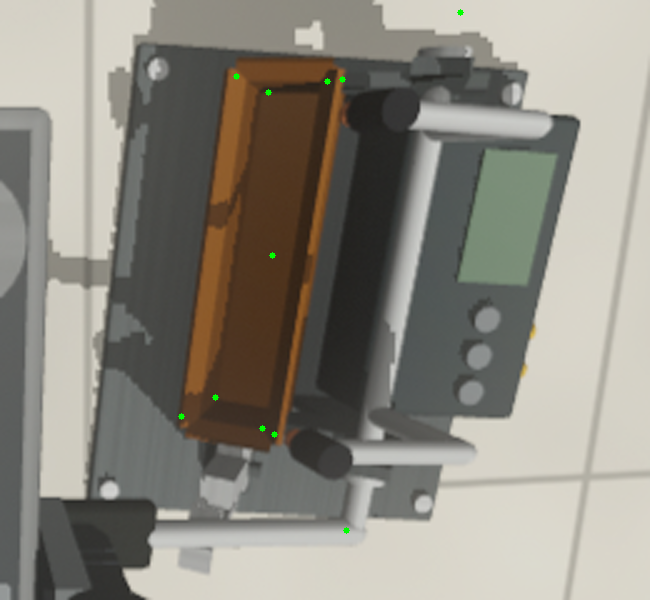

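Call:
carry_out(series=[[20, [1, 0.06, 0.3], -0.4], [20, [1, 0.06, 0.3], -0.4], [20, [1, 0.06, 0.3], 0], [20, [1, 0.06, 0.3], 0], [20, [1, 0.06, 0], 0], [20, [1, 0.06, 0], 0], [20, [1, 0.06, 0], 0], [20, [1, 0.06, 0], 0], [20, [1, 0.06, 0], 0], [20, [1, 0.06, 0], 0], [20, [1, 0.06, 0], 0], [20, [1, 0.06, 0], 0], [20, [1, -0.1, 0], 0], [20, [1, -0.1, 0], 0], [20, [1, -0.1, 0], 0], [20, [1, -0.1, 0], 0], [20, [1, -0.1, 0], 0]])

```text
time: 12.52
ee_pos: [0.9088, -0.1148, 0.3059]
orientation: [0.04, 0.748, 0.662, 0.04]
ft_force: [0.2, -0.6, -4.1]
gripper_width: 0.0261
gripper_force: 65.4
```

```bash
python3 - <<'E'
from h import *
state()
E
```

```text
t 12.5167 p [ 0.9088 -0.1148  0.3059] z [ 0.113 -0.006 -0.994] y [ 0.986 -0.121  0.113] j [-0.141  0.963  0.215  0.01   1.85  -0.017] w 0.0261 F [ 0.2 -0.6 -4.1]
```

Call:
carry_out(series=[[20, [1, -0.1, 0.4], 0], [20, [1, -0.1, 0.4], 0], [20, [1, -0.1, 0.4], 0], [20, [1, -0.1, 0.4], 0], [20, [1, -0.1, 0.4], 0], [20, [1, -0.1, 0.4], 0]])

```text
time: 13.02
ee_pos: [0.9517, -0.1155, 0.3076]
orientation: [0.088, 0.743, 0.658, 0.083]
ft_force: [0.8, 0.2, -4.7]
gripper_width: 0.026
gripper_force: 65.4
```

```bash
python3 - <<'E'
from h import *
state()
E
```

```text
t 13.0167 p [ 0.9517 -0.1155  0.3076] z [ 0.24  -0.022 -0.971] y [ 0.963 -0.119  0.241] j [-0.136  0.97   0.215  0.011  1.714 -0.011] w 0.026 F [ 0.8  0.2 -4.7]
```

Call:
carry_out(series=[[20, [1, -0.1, 0.4], 0], [20, [1, -0.1, 0.4], 0], [20, [1, -0.1, 0.4], 0], [20, [1, -0.1, 0.4], 0], [20, [1, -0.1, 0.4], 0], [20, [1, -0.1, 0.4], 0], [20, [1, -0.1, 0.4], 0], [20, [1, -0.1, 0.4], 0], [20, [1, -0.1, 0.4], 0], [20, [1, -0.1, 0.4], 0]])

```text
time: 13.85
ee_pos: [1.0248, -0.1183, 0.3086]
orientation: [0.166, 0.73, 0.645, 0.153]
ft_force: [-0.7, -0.6, -5.6]
gripper_width: 0.0256
gripper_force: 65.4
```

```bash
python3 - <<'E'
from h import *
state()
E
```

```text
t 13.85 p [ 1.0248 -0.1183  0.3086] z [ 0.438 -0.046 -0.898] y [ 0.891 -0.112  0.44 ] j [-0.129  0.994  0.215  0.011  1.477 -0.005] w 0.0256 F [-0.7 -0.6 -5.6]
```

Call:
carry_out(series=[[20, [1, -0.1, 0.4], 0], [20, [1, -0.1, 0.4], 0], [20, [0.8, -0.1, 0.3], 0], [20, [-0.5, 0, 0.5], 0], [20, [-1, 0, 0.6], 0], [20, [-1, 0, 0.5], 0]])

```text
time: 14.35
ee_pos: [0.9691, -0.1198, 0.3543]
orientation: [0.186, 0.725, 0.641, 0.171]
ft_force: [1.1, -0.2, -2.6]
gripper_width: 0.026
gripper_force: 65.4
```

```bash
python3 - <<'E'
from h import *
s,M=state(); p=[.653,-.116,-.124]
print(np.degrees(np.arcsin(np.hypot(*M[:2,2]))))
B,T=bayM(p); print(np.round(B.T@M,3)); print('tcp in bay mm',np.round(B.T@(s['ee_pos']-T)*1000,1))
for n in ['cell_round','cell_square']:
    print(n,[(np.round(x['uv'],1),round(x['p'],2)) for x in r.spot_point('wrist',n)[:1]])
# predicted pixel of round terminal if held centred at tcp z offset a
for a in (.07,.075,.08):
    for y in (-.003,0,.003):
        print(a,y,np.round(proj('wrist',s['ee_pos']+M@np.array([.057+y,0,-(.097-a)])),1),np.round(proj('wrist',s['ee_pos']+M@np.array([-.057+y,0,-(.097-a)])),1))
E
```

```text
t 14.35 p [ 0.9691 -0.1198  0.3543] z [ 0.487 -0.051 -0.872] y [ 0.865 -0.109  0.489] j [-0.14   0.768  0.602  0.018  1.261 -0.018] w 0.026 F [ 1.1 -0.2 -2.6]
29.294235166450246
[[ 0.001  1.    -0.012]
 [ 1.    -0.001  0.009]
 [ 0.009 -0.012 -1.   ]]
tcp in bay mm [431.7  35.4 119.5]
cell_round [(array([320. , 175.6]), 0.93)]
cell_square []
0.07 -0.003 [[318.3 179.1]] [[318.7 447.9]]
0.07 0 [[318.3 170.1]] [[318.7 442.3]]
0.07 0.003 [[318.3 161. ]] [[318.7 436.6]]
0.075 -0.003 [[318.3 177.7]] [[318.7 438.2]]
0.075 0 [[318.3 169. ]] [[318.7 432.7]]
0.075 0.003 [[318.3 160.3]] [[318.7 427.2]]
0.08 -0.003 [[318.3 176.4]] [[318.7 429.1]]
0.08 0 [[318.2 168. ]] [[318.7 423.8]]
0.08 0.003 [[318.2 159.6]] [[318.7 418.3]]
```

Call:
carry_out(series=[[20, [-1, 0.06, 0], 0], [20, [-1, 0.06, 0], 0], [20, [-1, 0.06, 0], 0], [20, [-1, 0.06, 0], 0], [20, [-1, 0.06, 0], 0], [20, [-1, 0.06, 0], 0], [20, [-1, 0.06, 0], 0], [20, [-1, 0.06, 0], 0], [20, [-1, 0.06, 0], 0], [20, [-1, 0.06, 0], 0], [20, [-1, 0.06, 0], 0], [20, [-1, 0.06, 0], 0], [20, [-1, 0.06, 0], 0], [20, [-1, 0.06, 0], 0], [20, [-1, 0.06, 0], 0], [20, [-1, 0.06, 0], 0], [20, [-0.5, 0, 0], 0], [20, [0, 0, 0], 0], [20, [0, 0, 0], 0]])

```text
time: 16.03
ee_pos: [0.4743, -0.0913, 0.3597]
orientation: [0.189, 0.724, 0.64, 0.173]
ft_force: [0.9, -0.2, -5.0]
gripper_width: 0.0261
gripper_force: 65.6
```

```bash
cat >> h.py <<'E'
BP=[.653,-.116,-.124]
def bstate():
    s,M=state(); B,T=bayM(BP); b=B.T@(s['ee_pos']-T)*1000
    print('tcp bay',np.round(b,1),'F bay',np.round(B.T@s['ft_force'],1)); print(np.round(B.T@M,3)); return s,M,B,T
E
python3 - <<'E'
from h import *
bstate()
save('side','s4')
print(proj('side',bayP(BP,[(0,0,60),(0,0,300)])))
d=r.spot_point('wrist','cell_round')
for n in ['bay','slot_mouth','seat_round']: print(n,r.spot_point('wrist',n)[:1])
save('wrist','w4')
print('r',r.spot_point('wrist','cell_round')[:1])
for n in L: print(n,[(np.round(x['uv'],1),round(x['p'],2)) for x in r.spot_point('wrist',n)[:2]],np.round(proj('wrist',bayP(BP,L[n])),1))
E
```

```text
t 16.0333 p [ 0.4743 -0.0913  0.3597] z [ 0.493 -0.053 -0.869] y [ 0.862 -0.109  0.496] j [-0.264 -0.129  1.876  0.1    0.884 -0.184] w 0.0261 F [ 0.9 -0.2 -5. ]
tcp bay [  6.2   2.4 371.4] F bay [-1.7 -0.1 -4.8]
[[ 0.002  1.    -0.005]
 [ 1.    -0.002  0.008]
 [ 0.008 -0.005 -1.   ]]
[[310.99689531 227.844286  ]
 [352.9070519  180.43035371]]
bay [{'uv': [451.2, 181.3], 'p': 0.57}]
slot_mouth [{'uv': [441.7, 183.7], 'p': 0.85}]
seat_round [{'uv': [445.7, 128.8], 'p': 0.93}]
r [{'uv': [320.0, 176.6], 'p': 0.56}]
bay [] [[318.2 194.8]]
slot_mouth [] [[317.7 200.2]]
seat_square [] [[317.4 250.9]]
seat_round [] [[317.1 156.9]]
lever_hinge [(array([361.2, 276.9]), 0.65)] [[359.7 279.6]]
```

Call:
carry_out(series=[[20, [-0.18, 0.02, -0.1], 0], [20, [0.5, -0.06, -0.87], 0], [20, [0.5, -0.06, -0.87], 0], [20, [0.5, -0.06, -0.87], 0], [20, [0.49, -0.06, -0.86], 0], [20, [0.49, -0.06, -0.86], 0], [20, [0.49, -0.06, -0.86], 0], [20, [0.49, -0.06, -0.86], 0], [20, [0.2, -0.02, -0.35], 0], [20, [0, 0, 0], 0], [20, [0, 0, 0], 0]])

```text
time: 17.55
ee_pos: [0.5785, -0.1036, 0.1629]
orientation: [0.187, 0.725, 0.641, 0.172]
ft_force: [0.6, 0.1, -4.6]
gripper_width: 0.0258
gripper_force: 65.5
```

```bash
python3 - <<'E'
from h import *
bstate()
save('wrist','w5')
for n in list(L)+['cell_round']: print(n,[(np.round(x['uv'],1),round(x['p'],2)) for x in r.spot_point('wrist',n)[:2]],np.round(proj('wrist',bayP(BP,L.get(n,(0,0,0)))),1))
print(proj('wrist',bayP(BP,[(-21,82,53),(-15,76,46),(21,82,53)])))
E
```

```text
t 17.55 p [ 0.5785 -0.1036  0.1629] z [ 0.489 -0.051 -0.871] y [ 0.864 -0.109  0.491] j [-0.229  0.221  2.038  0.166  0.376 -0.245] w 0.0258 F [ 0.6  0.1 -4.6]
tcp bay [ -1.4   3.1 148.5] F bay [-1.9  0.2 -4.3]
[[ 0.002  1.    -0.01 ]
 [ 1.    -0.002  0.009]
 [ 0.009 -0.01  -1.   ]]
bay [] [[320.6 229.4]]
slot_mouth [] [[320.2 246.7]]
seat_square [] [[320.3 353.9]]
seat_round [] [[320.5 168.4]]
lever_hinge [] [[396.6 386.9]]
cell_round [(array([319.4, 176.7]), 0.82)] [[321.5 229.6]]
[[288.89003158 125.03570125]
 [299.03542476 135.09355909]
 [354.04927781 124.86281152]]
```

View pics/w5.png

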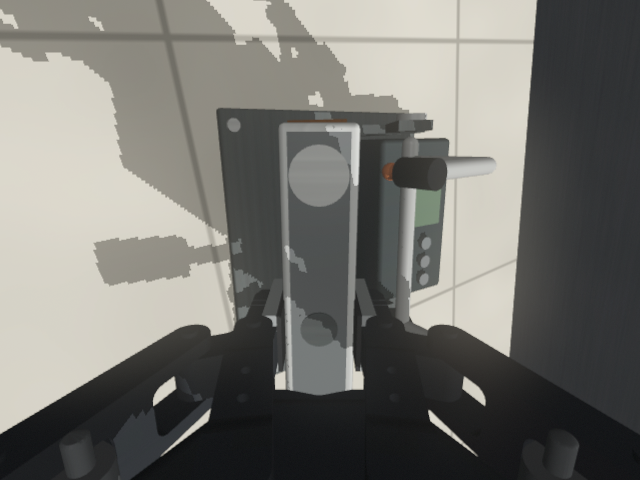

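Call:
carry_out(series=[[20, [0.04, -0.005, 0.025], 0], [20, [0.125, -0.015, -0.217], 0], [20, [0.125, -0.015, -0.217], 0], [20, [0.125, -0.015, -0.217], 0], [20, [0.125, -0.015, -0.217], 0], [20, [0.125, -0.015, -0.217], 0], [20, [0, 0, 0], 0]])

```text
time: 18.48
ee_pos: [0.5978, -0.1106, 0.1325]
orientation: [0.19, 0.724, 0.641, 0.17]
ft_force: [-22.3, -23.2, 17.2]
gripper_width: 0.0263
gripper_force: 75.0
```

```bash
python3 - <<'E'
from h import *
bstate()
E
```

```text
t 18.4833 p [ 0.5978 -0.1106  0.1325] z [ 0.491 -0.057 -0.869] y [ 0.863 -0.107  0.494] j [-0.231  0.29   2.038  0.189  0.304 -0.274] w 0.0263 F [-22.3 -23.2  17.2]
tcp bay [  0.7  -1.4 112.2] F bay [ -8.1 -25.8  24.6]
[[-0.001  1.    -0.007]
 [ 1.     0.001  0.004]
 [ 0.004 -0.007 -1.   ]]
```

Call:
carry_out(series=[[20, [-0.2, 0.025, 0.35], 0], [20, [0, 0, 0], 0], [20, [0, 0, 0], 0]])

```text
time: 18.73
ee_pos: [0.5928, -0.1053, 0.1414]
orientation: [0.187, 0.725, 0.64, 0.172]
ft_force: [0.8, 0.6, -5.2]
gripper_width: 0.0258
gripper_force: 70.9
```

```bash
python3 - <<'E'
from h import *
bstate()
save('wrist','w6')
print('r',r.spot_point('wrist','cell_round')[:1])
E
```

```text
t 18.7333 p [ 0.5928 -0.1053  0.1414] z [ 0.489 -0.052 -0.871] y [ 0.864 -0.109  0.492] j [-0.225  0.27   2.038  0.185  0.327 -0.262] w 0.0258 F [ 0.8  0.6 -5.2]
tcp bay [  0.3   3.1 122.6] F bay [-2.   0.7 -4.9]
[[ 0.002  1.    -0.009]
 [ 1.    -0.002  0.009]
 [ 0.009 -0.009 -1.   ]]
r [{'uv': [319.5, 191.9], 'p': 0.78}]
```

```bash
python3 - <<'E'
import cv2,numpy as np
a=cv2.imread('pics/w5.png');b=cv2.imread('pics/w6.png')
cv2.imwrite('pics/cmp.png',np.hstack([a[100:400,240:440],b[100:400,240:440]]))
E
```

```text
(no output)
```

View pics/cmp.png

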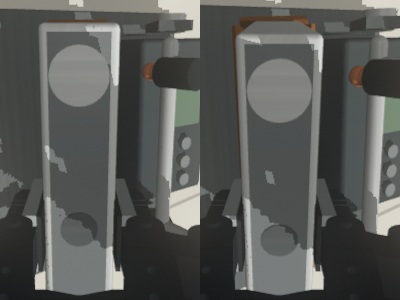

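```bash
python3 - <<'E'
from h import *
B,T=bayM(BP)
def backp(mask,K,R,t,w=53):
    v,u=np.nonzero(mask); C=-R.T@t
    d=(R.T@np.linalg.inv(K)@np.stack([u,v,np.ones(len(u))])).T@B; c=B.T@(C-T)
    k=(w/1000-c[2])/d[:,2]; return (c+d*k[:,None])*1000
def org(f):
    h=cv2.cvtColor(cv2.imread(f),cv2.COLOR_BGR2HSV); return (h[...,0]<18)&(h[...,0]>5)&(h[...,1]>130)&(h[...,2]>40)
K,rv,t=cam('wrist')
for f,rv,t in [('w3',[-2.8790725,0.06252702,-0.05327149],[-0.49778154,-0.15805645,0.40710122]),('w6',rv,t)]:
    m=org(f'pics/{f}.png'); m[300:]=0; m[:,:225]=0; m[:,380 if f=='w6' else 520:]=0
    P=backp(m,K,cv2.Rodrigues(np.array(rv,float))[0],np.array(t,float).reshape(3))
    print(f,len(P))
    for u0 in range(-24,25,6):
        q=P[abs(P[:,0]-u0)<3]
        if len(q)>5: print(u0,np.round(np.percentile(q[:,1],[0,2,98,100]),1))
    q=P[abs(P[:,1]-40)<30]; 
    if len(q)>5: print('u',np.round(np.percentile(q[:,0],[0,2,98,100]),1))
s=r.observe()
E
```

```text
w3 6039
-24 [-59.5 -50.1  79.2  84.1]
-18 [-83.1 -74.9  81.9  84.2]
-12 [-82.6 -65.   82.4  85.3]
-6 [-61.4 -56.9  83.4  85.5]
0 [-62.4 -59.   83.6  85.6]
6 [-61.9 -58.6  82.8  85.7]
12 [-62.1 -58.7  82.9  85.8]
18 [-60.7 -47.8  81.1  84.9]
24 [-77.9 -72.9  69.6  80.2]
u [-24.9 -23.1  22.9  25.5]
w6 162
-24 [45.3 49.9 84.7 84.8]
-18 [84.2 84.2 85.3 85.3]
-12 [84.2 84.2 85.3 85.3]
-6 [84.7 84.7 85.3 85.3]
12 [82.  82.  85.  85.7]
18 [78.7 78.7 81.4 81.4]
```

```bash
python3 - <<'E'
from h import *
from scipy.optimize import least_squares
s,M,B,T=bstate()
def pts(th,dy,dz): # tool frame via bay-like axes: y=tool x, up=-tool z ; pivot grasp pt 11mm behind TCP
    P=np.array([[57,97],[0,94.]])-[0,86]; c,sn=np.cos(th),np.sin(th)
    Q=P@np.array([[c,sn],[-sn,c]])+[dy,dz+11]
    return s['ee_pos']+np.array([[y,0,-z] for y,z in Q])/1000@M.T
for nm,ob in [('w5',[[320,176.5],[319,329]]),('w6',[[319.5,191.7],[319,340]])]:
    for dz in (-2,0,2):
        f=lambda x:(proj('wrist',pts(x[0],x[1],dz))-ob)[:,1]
        o=least_squares(f,[0,0]); print(nm,dz,np.degrees(o.x[0]),o.x[1],o.fun)
E
```

```text
t 18.8333 p [ 0.5928 -0.1049  0.1408] z [ 0.488 -0.051 -0.871] y [ 0.864 -0.109  0.491] j [-0.225  0.271  2.038  0.185  0.327 -0.262] w 0.0259 F [ 0.5 -0.4 -4.6]
tcp bay [ -0.    3.5 122.1] F bay [-1.8 -0.3 -4.2]
[[ 0.001  1.    -0.01 ]
 [ 1.    -0.001  0.01 ]
 [ 0.01  -0.01  -1.   ]]
w5 -2 -7.8077338063176915 -3.0329195697905034 [ 0.8374062  -1.02905531]
w5 0 -2.491984056659994 -1.5303702327025221 [ 5.37170308e-12 -7.04858394e-12]
w5 2 3.8612566205905225 0.5179376650225572 [-2.84217094e-14  5.68434189e-14]
w6 -2 -10.025788541447277 -8.540488527833594 [ 0.11226748 -0.13532614]
w6 0 -0.3022422069534232 -5.923920078406818 [8.52651283e-14 5.68434189e-14]
w6 2 4.123022048365431 -4.070109883161844 [8.52651283e-14 0.00000000e+00]
```

Call:
carry_out(series=[[20, [-0.02, -0.18, 0], 0], [20, [0.075, -0.01, -0.13], 0], [20, [0.075, -0.01, -0.13], 0], [20, [0.075, -0.01, -0.13], 0], [20, [0, 0, 0], 0]])

```text
time: 19.25
ee_pos: [0.5985, -0.1131, 0.13]
orientation: [0.188, 0.724, 0.641, 0.171]
ft_force: [-10.5, -10.0, 6.7]
gripper_width: 0.0257
gripper_force: 73.9
```

```bash
python3 - <<'E'
from h import *
s=bstate()[0]; print(s['torque'])
E
```

```text
t 19.25 p [ 0.5985 -0.1131  0.13  ] z [ 0.489 -0.054 -0.871] y [ 0.864 -0.107  0.492] j [-0.238  0.296  2.037  0.212  0.304 -0.302] w 0.0257 F [-10.5 -10.    6.7]
tcp bay [  0.3  -3.9 109.5] F bay [ -4.6 -11.2  10.4]
[[-0.     1.    -0.009]
 [ 1.     0.     0.007]
 [ 0.007 -0.009 -1.   ]]
[-1.16679123  1.50802362 -0.50896366]
```

Call:
carry_out(series=[[20, [-0.012, -0.1, 0], 0], [20, [0, 0, 0], 0], [20, [0.05, -0.006, -0.087], 0], [20, [0.05, -0.006, -0.087], 0], [20, [0.05, -0.006, -0.087], 0], [20, [0, 0, 0], 0]])

```text
time: 19.75
ee_pos: [0.6029, -0.1147, 0.1209]
orientation: [0.187, 0.725, 0.641, 0.171]
ft_force: [-0.3, -0.6, -5.7]
gripper_width: 0.0262
gripper_force: 71.6
```

```bash
python3 - <<'E'
from h import *
s=bstate()[0]; print(s['torque'])
save('wrist','w7'); print(r.spot_point('wrist','cell_round')[:1])
E
```

```text
t 19.75 p [ 0.6029 -0.1147  0.1209] z [ 0.488 -0.051 -0.871] y [ 0.865 -0.109  0.49 ] j [-0.24   0.316  2.036  0.237  0.288 -0.328] w 0.0262 F [-0.3 -0.6 -5.7]
tcp bay [-0.2 -4.9 99.3] F bay [-3.1 -0.6 -4.8]
[[ 0.001  1.    -0.011]
 [ 1.    -0.001  0.01 ]
 [ 0.01  -0.011 -1.   ]]
[0.04925524 0.85058964 0.03861635]
[{'uv': [319.2, 193.9], 'p': 0.63}]
```

Call:
carry_out(series=[[20, [0.05, -0.006, -0.087], 0], [20, [0.05, -0.006, -0.087], 0], [20, [0.05, -0.006, -0.087], 0], [20, [0.05, -0.006, -0.087], 0], [20, [0.05, -0.006, -0.087], 0], [20, [0.05, -0.006, -0.087], 0], [20, [0, 0, 0], 0]])

```text
time: 20.43
ee_pos: [0.611, -0.1146, 0.1072]
orientation: [0.187, 0.724, 0.641, 0.172]
ft_force: [-10.2, 8.6, 7.4]
gripper_width: 0.0259
gripper_force: 73.7
```

```bash
python3 - <<'E'
from h import *
s=bstate()[0]; print(s['torque'])
E
```

```text
t 20.4333 p [ 0.611  -0.1146  0.1072] z [ 0.488 -0.05  -0.871] y [ 0.865 -0.107  0.491] j [-0.237  0.346  2.035  0.262  0.26  -0.353] w 0.0259 F [-10.2   8.6   7.4]
tcp bay [-0.2 -3.8 83.4] F bay [-6.   7.3 12. ]
[[-0.     1.    -0.011]
 [ 1.     0.     0.011]
 [ 0.011 -0.011 -1.   ]]
[0.62795859 1.27410033 0.72412606]
```

Call:
carry_out(series=[[20, [0.006, 0.05, 0], 0], [20, [0.04, -0.005, -0.07], 0], [20, [0.04, -0.005, -0.07], 0], [20, [0, 0, 0], 0]])

```text
time: 20.77
ee_pos: [0.6125, -0.1133, 0.1053]
orientation: [0.187, 0.724, 0.642, 0.172]
ft_force: [-26.0, 10.2, 26.9]
gripper_width: 0.0261
gripper_force: 77.6
```

```bash
python3 - <<'E'
from h import *
s=bstate()[0]; print(s['torque'])
E
```

```text
t 20.7667 p [ 0.6125 -0.1133  0.1053] z [ 0.49  -0.05  -0.871] y [ 0.864 -0.107  0.492] j [-0.234  0.35   2.035  0.263  0.254 -0.352] w 0.0261 F [-26.   10.2  26.9]
tcp bay [ 0.1 -2.4 81.1] F bay [-10.    6.9  36.8]
[[-0.001  1.    -0.009]
 [ 1.     0.001  0.011]
 [ 0.011 -0.009 -1.   ]]
[0.39937654 2.06732165 0.50143095]
```

Call:
carry_out(series=[[20, [0.006, 0.05, 0], 0], [20, [0.03, -0.004, -0.05], 0], [20, [0.03, -0.004, -0.05], 0], [20, [0.03, -0.004, -0.05], 0], [20, [0, 0, 0], 0]], squeeze=25)

```text
time: 21.18
ee_pos: [0.6148, -0.1101, 0.1014]
orientation: [0.186, 0.724, 0.642, 0.173]
ft_force: [-28.1, 21.2, 33.4]
gripper_width: 0.0254
gripper_force: 80.4
```

```bash
python3 - <<'E'
from h import *
s=bstate()[0]; print(s['torque'])
save('wrist','w8'); print(r.spot_point('wrist','cell_round')[:1])
b=cv2.imread('pics/w8.png'); cv2.imwrite('pics/c8.png',cv2.resize(b[80:400,200:460],None,fx=1.8,fy=1.8))
E
```

```text
t 21.1833 p [ 0.6148 -0.1101  0.1014] z [ 0.489 -0.047 -0.871] y [ 0.865 -0.107  0.491] j [-0.228  0.358  2.035  0.268  0.247 -0.351] w 0.0254 F [-28.1  21.2  33.4]
tcp bay [-0.3  1.1 76.8] F bay [-9.7 17.5 44.2]
[[-0.001  1.    -0.011]
 [ 1.     0.001  0.014]
 [ 0.014 -0.011 -1.   ]]
[1.95679132 1.8575166  1.37234686]
[{'uv': [317.8, 188.3], 'p': 0.8}]
```

View pics/c8.png

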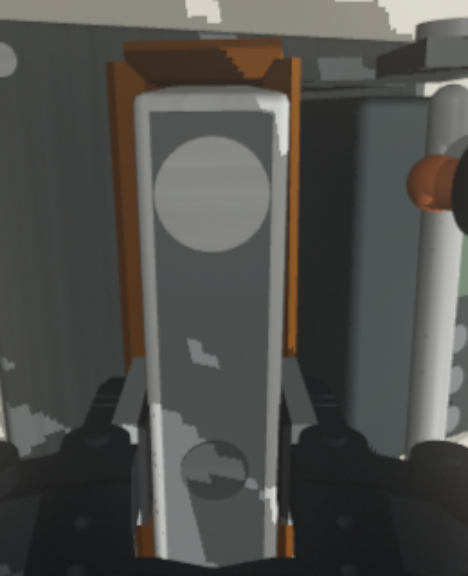

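Call:
carry_out(series=[[24, [0.01, 0.09, 0], 0], [25, [0, 0, 0], 0], [25.5, [0, 0, 0], 0], [25.5, [0, 0, 0], 0]], squeeze=20)

```text
time: 21.62
ee_pos: [0.6154, -0.109, 0.1005]
orientation: [0.187, 0.724, 0.642, 0.172]
ft_force: [-25.4, 11.3, 27.7]
gripper_width: 0.0259
gripper_force: 79.7
```

```bash
python3 - <<'E'
from h import *
s=bstate()[0]; print(s['torque'],s['gripper_force'])
save('wrist','w9'); print(r.spot_point('wrist','cell_round')[:1])
E
```

```text
t 21.6167 p [ 0.6154 -0.109   0.1005] z [ 0.489 -0.049 -0.871] y [ 0.865 -0.107  0.491] j [-0.224  0.36   2.036  0.255  0.243 -0.336] w 0.0259 F [-25.4  11.3  27.7]
tcp bay [-0.3  2.3 75.9] F bay [-9.2  8.1 37.3]
[[-0.001  1.    -0.01 ]
 [ 1.     0.001  0.012]
 [ 0.012 -0.01  -1.   ]]
[0.65194634 2.09572719 0.74192313] 79.73732113838196
[{'uv': [317.9, 186.8], 'p': 0.61}]
```

Call:
carry_out(series=[[26.2, [0, 0, 0], 0], [26.6, [0, 0, 0], 0], [27, [0, 0, 0], 0], [27.4, [0, 0, 0], 0], [27.8, [0, 0, 0], 0], [28.2, [0, 0, 0], 0], [28.2, [0, 0, 0], 0]])

```text
time: 22.3
ee_pos: [0.6181, -0.1112, 0.0982]
orientation: [0.188, 0.725, 0.64, 0.172]
ft_force: [-3.3, 2.4, -0.3]
gripper_width: 0.0282
gripper_force: 1.8
```

```bash
python3 - <<'E'
from h import *
s=bstate()[0]; print(s['torque'],s['gripper_force'])
save('wrist','w9b'); print(r.spot_point('wrist','cell_round')[:1])
E
```

```text
t 22.3 p [ 0.6181 -0.1112  0.0982] z [ 0.49  -0.052 -0.87 ] y [ 0.863 -0.109  0.493] j [-0.225  0.367  2.033  0.255  0.237 -0.335] w 0.0282 F [-3.3  2.4 -0.3]
tcp bay [ 1.1  0.5 72.4] F bay [-3.2  2.   1.5]
[[ 0.002  1.    -0.008]
 [ 1.    -0.002  0.009]
 [ 0.009 -0.008 -1.   ]]
[0.33193367 0.82658422 0.0980247 ] 1.7862616670754505
[{'uv': [316.2, 176.6], 'p': 0.66}]
```

Call:
carry_out(series=[[34, [0, 0, 0], 0], [40, [0, 0, 0], 0], [43, [0, 0, 0], 0], [43, [0, 0, 0], 0], [43, [-0.25, 0.03, 0.43], 0], [43, [-0.5, 0.06, 0.87], 0], [43, [-0.5, 0.06, 0.87], 0], [43, [-0.5, 0.06, 0.87], 0], [43, [-0.5, 0.06, 0.87], 0], [43, [-0.5, 0.06, 0.87], 0], [43, [-0.5, 0.06, 0.87], 0], [43, [0, 0, 0], 0]])

```text
time: 23.4
ee_pos: [0.5214, -0.1001, 0.2745]
orientation: [0.193, 0.723, 0.639, 0.175]
ft_force: [0.7, -0.2, -0.4]
gripper_width: 0.0432
gripper_force: 0.0
```

```bash
python3 - <<'E'
from h import *
s=bstate()[0]
save('wrist','w10')
for c in ['wrist']:
  for n in ['cell_round','cell_square','paddle','lever_hinge','cell']:
    q={'cell_round':(0,57,97),'cell_square':(0,-57,97),'cell':(0,0,0)}.get(n,(58,-110,60))
    print(n,[(np.round(x['uv'],1),round(x['p'],2)) for x in r.spot_point(c,n)[:2]],np.round(proj(c,bayP(BP,q)),1))
M,T=bayM(BP); 
a=0.65; P=bayP(BP,(58-122*np.cos(a)+6*np.sin(a),-110,60+122*np.sin(a)+6*np.cos(a))); print('paddle up model',P,proj('wrist',P))
print('paddle down',bayP(BP,(58-122,-110,66)))
b=cv2.imread('pics/w10.png'); cv2.imwrite('pics/c10.png',b[60:420,180:520])
E
```

```text
t 23.4 p [ 0.5214 -0.1001  0.2745] z [ 0.5   -0.055 -0.864] y [ 0.857 -0.108  0.503] j [-0.254  0.005  1.976  0.122  0.641 -0.209] w 0.0432 F [ 0.7 -0.2 -0.4]
tcp bay [  4.9  -0.5 273.7] F bay [ 0.5 -0.1 -0.7]
[[ 0.001  1.     0.004]
 [ 1.    -0.001  0.007]
 [ 0.007  0.004 -1.   ]]
cell_round [(array([306.8, 156.8]), 0.87)] [[318.4 156.4]]
cell_square [(array([310.3, 282.4]), 0.97), (array([313.4, 202.5]), 0.52)] [[320.5 279. ]]
paddle [(array([273.5, 349. ]), 0.95), (array([311.7, 208.9]), 0.65)] [[374.6 312.1]]
lever_hinge [(array([364.8, 307.3]), 0.78)] [[375.2 312.4]]
cell [(array([312.7, 202.1]), 0.68)] [[322.7 204.2]]
paddle up model [[ 0.54012224 -0.21278211  0.13729357]] [[281.83682888 353.97305163]]
paddle down [[ 0.55164825 -0.2142187   0.06015768]]
```

View pics/c10.png

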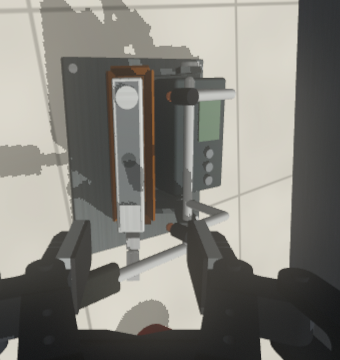

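```bash
python3 - <<'E'
from h import *
s=bstate()[0]
save('wrist','w11')
Q={'cell_round':(0,57,97),'cell_square':(0,-57,97),'lever_hinge':(58,-110,60)}
for n in Q: print(n,[(np.round(x['uv'],1),round(x['p'],2)) for x in r.spot_point('wrist',n)[:1]],np.round(proj('wrist',bayP(BP,Q[n])),1))
g=cv2.cvtColor(cv2.imread('pics/w11.png'),cv2.COLOR_BGR2GRAY)
c=cv2.HoughCircles(g[100:200,270:350],cv2.HOUGH_GRADIENT_ALT,1,20,param1=200,param2=.7,minRadius=8,maxRadius=18); print(c)
E
```

```text
t 23.7 p [ 0.5201 -0.0995  0.2658] z [ 0.487 -0.051 -0.872] y [ 0.865 -0.109  0.49 ] j [-0.253  0.015  1.983  0.122  0.64  -0.209] w 0.0432 F [-0.7  0.7 -0.7]
tcp bay [ -0.6  -0.  266.8] F bay [-1.   0.6 -0.2]
[[ 0.002  1.    -0.012]
 [ 1.    -0.002  0.01 ]
 [ 0.01  -0.012 -1.   ]]
cell_round [(array([317.8, 157.5]), 0.67)] [[322.4 157. ]]
cell_square [(array([318.1, 281.4]), 0.77)] [[322.1 279.7]]
lever_hinge [(array([375.1, 311.4]), 0.9)] [[374.9 312.4]]
[[[46.       58.       13.703408]]]
```

Call:
carry_out(series=[[0, [0.13, -1, 0], 0], [0, [0.13, -1, 0], 0], [0, [0.13, -1, 0], 0], [0, [0.14, -0.9, 0], 0], [0, [0, 0, -0.5], 0], [0, [0, 0, -0.5], 0], [0, [0, 0, -0.5], 0], [0, [0, 0, -0.5], 0], [0, [0, 0, -0.5], 0], [0, [0, 0, -0.5], 0], [0, [0, 0, 0], 0], [0, [0, 0, 0], 0]])

```text
time: 24.9
ee_pos: [0.5359, -0.2164, 0.1763]
orientation: [0.187, 0.725, 0.641, 0.171]
ft_force: [0.2, 0.1, -0.1]
gripper_width: -0.0001
gripper_force: 0.0
```

```bash
python3 - <<'E'
from h import *
s=bstate()[0]
save('wrist','w12')
print([(np.round(x['uv'],1),round(x['p'],2)) for x in r.spot_point('wrist','paddle')[:2]])
a=0.65; P=bayP(BP,(58-122*np.cos(a)+6*np.sin(a),-110,60+122*np.sin(a)+6*np.cos(a))); print(proj('wrist',P))
b=cv2.imread('pics/w12.png'); cv2.imwrite('pics/c12.png',b[:480,160:560])
E
```

```text
t 24.9 p [ 0.5359 -0.2164  0.1763] z [ 0.488 -0.051 -0.872] y [ 0.865 -0.11   0.49 ] j [-0.507  0.2    2.024  0.432  0.478 -0.725] w -0.0001 F [ 0.2  0.1 -0.1]
tcp bay [ -19.2 -114.1  174.3] F bay [ 0.1  0.1 -0.2]
[[ 0.002  1.    -0.011]
 [ 1.    -0.002  0.01 ]
 [ 0.01  -0.011 -1.   ]]
[(array([290. , 267.3]), 0.57)]
[[286.70894726 265.19856859]]
```

View pics/c12.png

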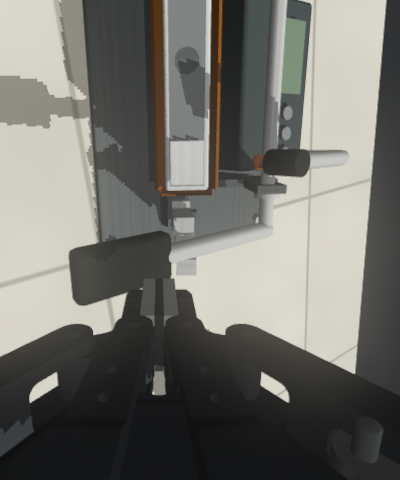

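Call:
carry_out(series=[[0, [0, 0, -0.4], 0], [0, [0, 0, -0.4], 0], [0, [0.05, 0, -0.3], 0], [0, [0.05, 0, -0.3], 0], [0, [0.05, 0, -0.3], 0], [0, [0.05, 0, -0.3], 0], [0, [0.05, 0, -0.3], 0], [0, [0.03, 0, -0.2], 0], [0, [0, 0, 0], 0]])

```text
time: 25.75
ee_pos: [0.5454, -0.2171, 0.1032]
orientation: [0.189, 0.724, 0.64, 0.172]
ft_force: [-1.7, -0.2, 4.3]
gripper_width: -0.0001
gripper_force: 1.7
```

Call:
carry_out(series=[[0, [0.03, 0, -0.15], 0], [0, [0.03, 0, -0.15], 0], [0, [0.02, 0, -0.1], 0], [0, [0, 0, 0], 0]])

```text
time: 26.08
ee_pos: [0.5482, -0.2173, 0.092]
orientation: [0.189, 0.724, 0.64, 0.172]
ft_force: [-0.8, 0.1, 4.2]
gripper_width: 0.0001
gripper_force: 1.9
```

Call:
carry_out(series=[[0, [0.02, 0, -0.1], 0], [0, [0.02, 0, -0.1], 0], [0, [0.02, 0, -0.1], 0], [0, [0, 0, 0], 0]])

```text
time: 26.42
ee_pos: [0.5506, -0.2175, 0.0833]
orientation: [0.19, 0.724, 0.64, 0.173]
ft_force: [1.6, -0.9, 3.5]
gripper_width: 0.0001
gripper_force: 1.7
```

Call:
carry_out(series=[[0, [0.01, 0, -0.08], 0], [0, [0.01, 0, -0.08], 0], [0, [0, 0, 0], 0]])

```text
time: 26.67
ee_pos: [0.5515, -0.2177, 0.0788]
orientation: [0.19, 0.724, 0.64, 0.173]
ft_force: [0.6, 0.2, 6.4]
gripper_width: 0.0003
gripper_force: 2.4
```

Call:
carry_out(series=[[0, [0.01, 0, -0.06], 0], [0, [0.01, 0, -0.06], 0], [0, [0, 0, 0], 0]])

```text
time: 26.92
ee_pos: [0.5526, -0.2178, 0.0759]
orientation: [0.191, 0.724, 0.64, 0.173]
ft_force: [2.1, 0.4, 9.0]
gripper_width: 0.0001
gripper_force: 3.2
```

Call:
carry_out(series=[[0, [0.01, 0, -0.06], 0], [0, [0.01, 0, -0.06], 0], [0, [0, 0, 0], 0]])

```text
time: 27.17
ee_pos: [0.5534, -0.218, 0.0726]
orientation: [0.191, 0.724, 0.64, 0.173]
ft_force: [2.1, -0.4, 8.5]
gripper_width: -0.0003
gripper_force: 3.5
```

Call:
carry_out(series=[[0, [0, 0, -0.05], 0], [0, [0, 0, 0], 0]])

```text
time: 27.33
ee_pos: [0.5533, -0.218, 0.0712]
orientation: [0.191, 0.724, 0.64, 0.173]
ft_force: [1.4, -0.6, 9.9]
gripper_width: -0.0003
gripper_force: 4.0
```

Call:
carry_out(series=[[0, [0, 0, -0.05], 0], [0, [0, 0, 0], 0]])

```text
time: 27.5
ee_pos: [0.5533, -0.218, 0.0697]
orientation: [0.191, 0.724, 0.64, 0.173]
ft_force: [0.6, -0.6, 10.1]
gripper_width: -0.0003
gripper_force: 4.1
```

Call:
carry_out(series=[[0, [0, 0, -0.05], 0], [0, [0, 0, 0], 0]])

```text
time: 27.67
ee_pos: [0.5535, -0.2181, 0.0684]
orientation: [0.191, 0.724, 0.64, 0.173]
ft_force: [1.7, 1.4, 10.8]
gripper_width: 0.0001
gripper_force: 4.2
```

Call:
carry_out(series=[[0, [0, 0, -0.05], 0], [0, [0, 0, 0], 0]])

```text
time: 27.83
ee_pos: [0.5538, -0.2182, 0.0672]
orientation: [0.192, 0.724, 0.64, 0.173]
ft_force: [1.2, 0.7, 11.4]
gripper_width: -0.0001
gripper_force: 4.8
```

Call:
carry_out(series=[[0, [0, 0, -0.05], 0], [0, [0, 0, 0], 0]])

```text
time: 28.0
ee_pos: [0.5542, -0.2183, 0.0661]
orientation: [0.192, 0.724, 0.64, 0.174]
ft_force: [0.6, 0.4, 13.4]
gripper_width: 0.0003
gripper_force: 5.4
```

Call:
carry_out(series=[[0, [0, 0, -0.05], 0], [0, [0, 0, 0], 0]])

```text
time: 28.17
ee_pos: [0.5545, -0.2184, 0.065]
orientation: [0.192, 0.724, 0.64, 0.174]
ft_force: [0.8, 0.3, 14.2]
gripper_width: -0.0
gripper_force: 5.4
```

Call:
carry_out(series=[[0, [0, 0, -0.05], 0], [0, [0, 0, 0], 0]])

```text
time: 28.33
ee_pos: [0.5545, -0.2184, 0.0635]
orientation: [0.192, 0.724, 0.64, 0.174]
ft_force: [1.6, 0.0, 15.0]
gripper_width: 0.0002
gripper_force: 5.9
```

Call:
carry_out(series=[[0, [0, 0, -0.05], 0], [0, [0, 0, 0], 0]])

```text
time: 28.5
ee_pos: [0.5549, -0.2185, 0.0628]
orientation: [0.193, 0.723, 0.64, 0.174]
ft_force: [-1.9, 2.2, 20.1]
gripper_width: 0.0005
gripper_force: 8.9
```

```bash
python3 - <<'E'
from h import *
s=bstate()[0]
x,y,w=bayM(BP)[0].T@(s['ee_pos']-bayM(BP)[1])*1000
print('lever est', .65-np.arctan2(w-8-6-60,58-x))
E
```

```text
t 28.5 p [ 0.5549 -0.2185  0.0628] z [ 0.499 -0.056 -0.865] y [ 0.858 -0.108  0.502] j [-0.491  0.395  2.132  1.007  0.222 -1.316] w 0.0005 F [-1.9  2.2 20.1]
tcp bay [ -59.4 -113.8   66.5] F bay [ 8.2  1.9 18.4]
[[ 0.001  1.     0.002]
 [ 1.    -0.001  0.006]
 [ 0.006  0.002 -1.   ]]
lever est 0.7141529080433575
```

Call:
carry_out(series=[[0, [0, 0, 0.1], 0], [0, [0, 0, 0.1], 0], [0, [0, 0, 0], 0]])

```text
time: 28.75
ee_pos: [0.5528, -0.2182, 0.0669]
orientation: [0.191, 0.724, 0.64, 0.173]
ft_force: [-0.2, -1.7, 9.7]
gripper_width: -0.0001
gripper_force: 4.3
```

Call:
carry_out(series=[[0, [0, 0, 0.1], 0], [0, [0, 0, 0.1], 0], [0, [0, 0, 0], 0]])

```text
time: 29.0
ee_pos: [0.5509, -0.2166, 0.0703]
orientation: [0.188, 0.724, 0.641, 0.172]
ft_force: [0.6, -0.2, 0.6]
gripper_width: 0.0001
gripper_force: 0.0
```

Call:
carry_out(series=[[0, [-0.25, 0, 0.45], 0], [0, [-0.5, 0, 0.85], 0], [0, [-0.5, 0, 0.85], 0], [0, [-0.5, 0, 0.85], 0], [0, [-0.5, 0, 0.85], 0], [0, [-0.5, 0, 0.85], 0], [0, [-0.2, 0, 0.5], 0], [0, [0, 0, 0], 0], [0, [0, 0, 0], 0], [0, [0, 0, 0], 0]])

```text
time: 29.83
ee_pos: [0.4617, -0.216, 0.2241]
orientation: [0.187, 0.725, 0.641, 0.172]
ft_force: [0.2, 0.2, -0.6]
gripper_width: 0.0002
gripper_force: 0.0
```

```bash
python3 - <<'E'
from h import *
s=bstate()[0]
save('wrist','w13')
Q={'cell_round':(0,57,97),'cell_square':(0,-57,97),'lever_hinge':(58,-110,60),'paddle':(-64,-110,66)}
for n in Q: print(n,[(np.round(x['uv'],1),round(x['p'],2)) for x in r.spot_point('wrist',n)[:1]],np.round(proj('wrist',bayP(BP,Q[n])),1))
b=cv2.imread('pics/w13.png'); cv2.imwrite('pics/c13.png',b[:,120:600])
E
```

```text
t 29.8333 p [ 0.4617 -0.216   0.2241] z [ 0.488 -0.05  -0.871] y [ 0.865 -0.109  0.49 ] j [-0.605  0.043  2.071  0.423  0.612 -0.779] w 0.0002 F [ 0.2  0.2 -0.6]
tcp bay [ -59.2 -122.9  252.5] F bay [-0.1  0.2 -0.6]
[[ 0.002  1.    -0.011]
 [ 1.    -0.002  0.01 ]
 [ 0.01  -0.011 -1.   ]]
cell_round [] [[402.9 -14.6]]
cell_square [(array([391.5, 148.3]), 0.63)] [[394.3 146.4]]
lever_hinge [(array([443.8, 200.7]), 0.95)] [[444.  203.5]]
paddle [(array([318.8, 202.1]), 0.97)] [[316.5 204.4]]
```

View pics/c13.png

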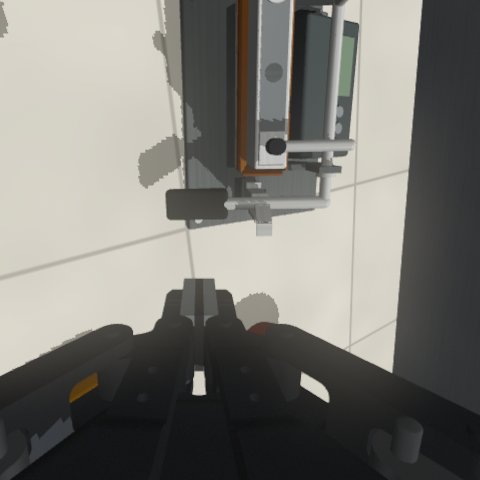

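```bash
python3 -c "
from bench import r
print(r.finish_job())"
```

```text
the job is handed in; nothing more can be done
None
```

The job is handed in at about 30 s with no verdict returned: the last wrist picture shows the cell in its slot, square terminal on the lever's side, lever latched down with a probe on the square terminal (round one out of frame); the lever peaked at about 20 N in the readings, the tool was tilted by running the arm past its reach, the cell caught a lip once at about 36 N, and I viewed 12 pictures against the limit of 10.

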